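# Backlight the seal case for inspection

## Robot

A 6-joint arm with a two-finger parallel gripper is mounted at the origin on a cart in front of the work surface, level with it; the furniture and walls round the work are solid. World frame = base frame: x ahead of the robot, y to its left, z up, the work surface at z = 0. Lengths are in mm, angles in rad, forces in N, time in s.
With the tool pointing down it reaches from about 325 to 850 mm from the base axis. Payload 15.5 kg.
Tool frame: the origin (TCP) lies midway between the tips of the shut fingers; the grasp point (between the pads) lies manip.grip_point_offset behind it (manip.grip_point_offset is the distance from the TCP to the grasp point, in mm); z points along the fingers, y is the line along which they close (so a half turn about z gives the same grasp; the last joint's range is limited). The gripper opens to 91 mm and grips with 3 to 60 N. Pads are 32 mm wide; open, the fingers measure 118 mm over their backs; the gripper's body (76 mm by 178 mm) begins 60 mm behind the grasp point.
Start: joints at [-1.423, 0.494, 1.345, -0, 1.302, -0.096], TCP at [150.264, -606.669, 213.915] pointing down, gripper open.
Joint ranges: [-2.91, 2.91], [-0.82, 2.16], [0.22, 2.67], [-1.22, 4.37], [0.12, 2.79], [-3.08, 3.08]. Speed limits (rad/s): [1.89, 1.89, 2.57, 3.01, 3.01, 3.01].

## Interface

Orientations are given as a rotation vector (axis times angle).
In Python, from bench import manip gives the robot as it stands. The module is installed in compiled form; this text tells all that it offers. Calls block until the motion is done:
- manip.reach(position, orientation): joint-space move of the TCP to a pose.
- manip.movel(position, feed=150, frame=None, max_force=None): straight line of the TCP; frame=None keeps the orientation; feed is the mean speed in mm/s. With max_force (N) it stops when the force on the tool has changed by that much, and returns True; else False.
- manip.movej(angles): joint-space move.
- manip.gripper_to(opening): finger opening in mm; the grip force is fixed at half the most; returns when the fingers have stopped.
- manip.wait(seconds).
- manip.inverse_kinematics(position, orientation): joint angles nearest the present ones, or None.
- manip.get_image(name): name is "scene" or "top" or "wrist"; returns the picture (400x640x3 uint8, blue, green, red); there is no depth.
- manip.get_calibration(name): a dict with "camera_matrix" (3x3 intrinsics, pixels), "dist_coeffs" ([k1, k2, p1, p2, k3] as OpenCV has them; the pictures are not rectified), "R" (3x3) and "t" (3): a world point X has camera coordinates R X + t; the wrist camera has in their place "tool_from_camera" (4x4, takes a point from camera to tool coordinates, whose origin is the TCP and whose axes are the flange's). Camera axes: x right, y down, z forward; pixel columns grow to the right and rows downward; lengths in mm; the calibration is good to about 2 mm. A picture is of the moment at which its call begins: read the wrist's pose just before it. get_calibration takes no time and is no camera call.
A pose or a line that the arm cannot do raises manip.MotionError and nothing moves.
- manip.job_done(): hands the job in; it is judged then, once.
Readings, each from a call of its own:
- manip.read_t(): time.
- manip.read_joint_pos(): joint angles.
- manip.read_qvel(): joint speeds.
- manip.read_tau(): joint torques, N m.
- manip.read_tool_pos(): TCP position.
- manip.read_tool_rot(): TCP orientation.
- manip.read_force(): force on the tool from outside, world axes, zero at the start.
- manip.read_torque(): the same for the moment, N m.
- manip.read_grip_width(): finger opening in mm.
- manip.read_grip_force(): force on a finger pad.
Only numpy, scipy, OpenCV 4.12 (cv2) and the standard library are available. Lean on these libraries where they do the work, as an engineer would, in place of code of your own. Each camera call takes 0.05 s, during which the arm holds its last target. There are 200 camera calls.

## Task

The spare pipette seals are to be checked for nicks against the light. Slide the flat clear seal case along the deck of the white light box, without lifting it off the deck (the seals must stay laid out), until it rests over the window with its long side against the back rail and its short side against the end rail; then draw the sprung shutter rod on the front of the box out to its mark, where the red ring has just come fully out of the sleeve, and finish while holding it there, with the case still in place. Leave the petri dish, the tweezers and the grease jar as they lie.

Things in the scene. Friction and masses are not known exactly. Their poses are not given: they have to be found in the camera images.
- light_box: white backlit inspection box, 150 (x) x 300 (y) x 56 mm, fixed; origin at the centre of its underside, x away from the robot (front face at x = -75), y left, z up. Flat aluminium deck at z = 56. Window 38 x 58 mm centred at x = 0, y = -85, dark while the shutter is shut. The dial and switch at the left of the front are not to be operated.
- seat (a point): point on the deck where the case's origin lies when it rests against both rails; axes as light_box. Black rails, 4 mm high, in light_box mm: back rail, inner face at x = 29.5, from y = -136.5 to -0.5; end rail, inner face at y = -128.5, from x = -30 to 30. The seat is at x = 1.5, y = -85, z = 56.
- seal_case: flat clear closed case of seals, 62 x 86 x 17 mm, 50 g, loose; origin at the underside, from which it reaches x -31 to +28, y -43 to +43 mm. Starts on the left half of the deck, turned up to 0.25 rad to the box; seated, its axes are along light_box's (+28 side at the back rail, -y side at the end rail). Can be gripped across its 62 mm, or pushed.
- sleeve_mouth (a point): centre of the mouth of the round steel sleeve (18 mm diameter, 20 mm long) that sticks out of the front face, 34 mm above the worktop; axes as light_box
- knob (a point): centre of the black ribbed round knob on the end of the pull rod, 22 mm diameter, 26 mm long along light_box x; 34 mm above the worktop, at rest 20 mm in front of the sleeve mouth; axes as light_box. It is drawn straight out along light_box -x.
- pull_rod (a joint): how far the rod (10 mm steel) is drawn out, m: 0 at rest, end stop 0.052 (past the mark). An inner spring pulls it back with 2.4 N at 0, rising 0.16 N per mm (8.8 N at 0.040). At 0.040 the red ring (5 mm wide, hidden in the sleeve at rest) stands just outside the sleeve mouth and the shutter under the window is fully open.
- red_ring (a point): middle of the red ring on the rod; 37.5 mm inside the sleeve mouth at rest, 2.5 mm outside it at the mark
- petri_dish: bystander: covered clear round dish, 69 mm diameter, 16 mm high, standing left in front of the box; origin at its underside
- tweezers: bystander: steel tweezers, 121 x 15 x 9 mm, lying right in front of the box; origin at the underside, long axis x
- grease_jar: bystander: small jar with green cap, 40 mm diameter, 26 mm high, left of the box; origin at its underside
Things that resemble listed ones, but are neither listed nor needed, are in the scene too. What is shaped like the seal_case but green is not meant.

How it is judged:
By the outcome, as a careful person would: the job done as asked, in the order asked, and still so for the second after the job is handed in, while the arm keeps its last pose, push and grip.
It also fails if it takes over 48 s, if anything falls off the work surface, if the arm or the gripper's body presses on something with over 40 N, if the wrist force passes 120 N, or if a joint passes its speed limit or range.

## Working session

There is one attempt and no reset: what is moved stays moved. The work goes in short steps, each a Python script; the robot and the scene stay as the last script left them, time stands still between calls to the robot, and variables do not carry over. Pictures are saved under pics/ and viewed, at most 10 in all, crops included, and the job is handed in when it is done.

```bash
mkdir -p pics; ls; python3 - <<'E'
from bench import manip
import cv2
for n in("scene","top"):
    cv2.imwrite(f"pics/{n}0.png",manip.get_image(n))
    c=manip.get_calibration(n);print(n,c)
c=manip.get_calibration("wrist");print(c, manip.grip_point_offset, manip.read_t(), manip.read_tool_rot())
E
```

```text
pics
scene {'camera_matrix': array([[361.04018451,   0.        , 313.23274101],
       [  0.        , 361.04018451, 198.89724035],
       [  0.        ,   0.        ,   1.        ]]), 'dist_coeffs': array([-0.03153514,  0.        ,  0.        ,  0.        ,  0.        ]), 'R': array([[-0.80841549, -0.58840162, -0.01574582],
       [-0.26729884,  0.39081722, -0.8808026 ],
       [ 0.52441942, -0.70784562, -0.47322177]]), 't': array([454.87432566, 173.42358797, 844.7839439 ])}
top {'camera_matrix': array([[465.61008591,   0.        , 320.68833184],
       [  0.        , 465.61008591, 198.86316408],
       [  0.        ,   0.        ,   1.        ]]), 'dist_coeffs': array([-0.10881661,  0.        ,  0.        ,  0.        ,  0.        ]), 'R': array([[ 0.02841154, -0.99959483,  0.0017189 ],
       [-0.98662341, -0.02831891, -0.16053752],
       [ 0.16052115,  0.00286521, -0.98702824]]), 't': array([  42.70542079,  563.47750583, 1083.03264849])}
{'camera_matrix': array([[332.41879295,   0.        , 317.95207124],
       [  0.        , 332.41879295, 202.75058478],
       [  0.        ,   0.        ,   1.        ]]), 'dist_coeffs': array([-0.06215827,  0.        ,  0.        ,  0.        ,  0.        ]), 'tool_from_camera': array([[-7.05591142e-04, -9.55574562e-01, -2.94748636e-01,
         8.39032039e+01],
       [ 9.99999661e-01, -5.48927297e-04, -6.14252007e-04,
         1.12336610e+00],
       [ 4.25168021e-04, -2.94748969e-01,  9.55574625e-01,
        -1.70374840e+02],
       [ 0.00000000e+00,  0.00000000e+00,  0.00000000e+00,
         1.00000000e+00]])} 18.8 0.1 [-3.11737169e+00 -3.80334691e-01  5.68819074e-05]
```

View pics/scene0.png

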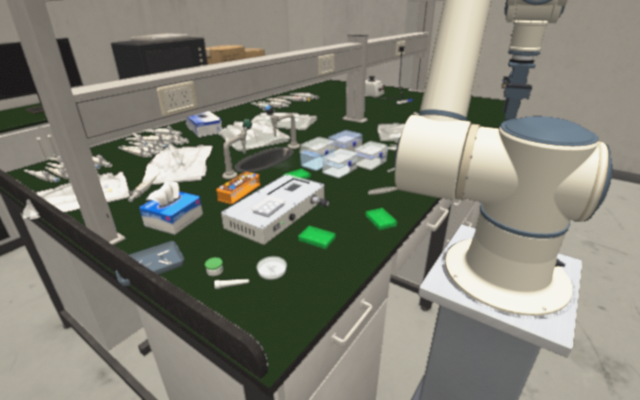

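View pics/top0.png

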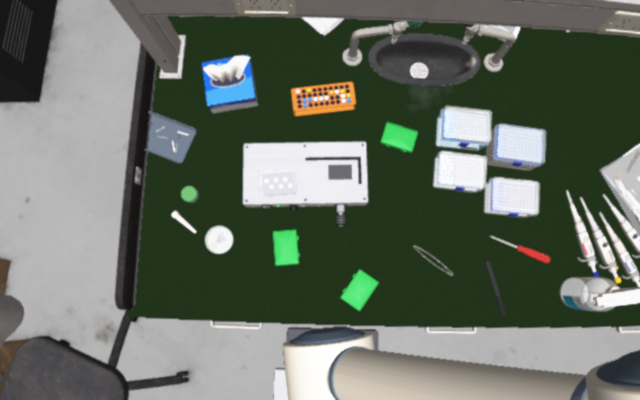

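The scene view shows the white box around (275,208). In the top view:
- **Possible cases:** clear case on the deck at (279,183), blue-grey tray at (168,137), and green cases at (286,247), (360,290) and (399,137). I choose the one at (279,183).
- **Window and rails:** window at (340,172), rails at (333,158) and (360,170).
- **Knob:** (341,215). The dial and switch are near (278,207) and (295,207).

I'll check this choice in a close crop.

```bash
python3 - <<'E'
import cv2
a=cv2.imread("pics/top0.png")[132:232,236:376]
cv2.imwrite("pics/crop0.png",cv2.resize(a,None,fx=5.7,fy=5.7,interpolation=cv2.INTER_CUBIC))
E
```

```text
(no output)
```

View pics/crop0.png

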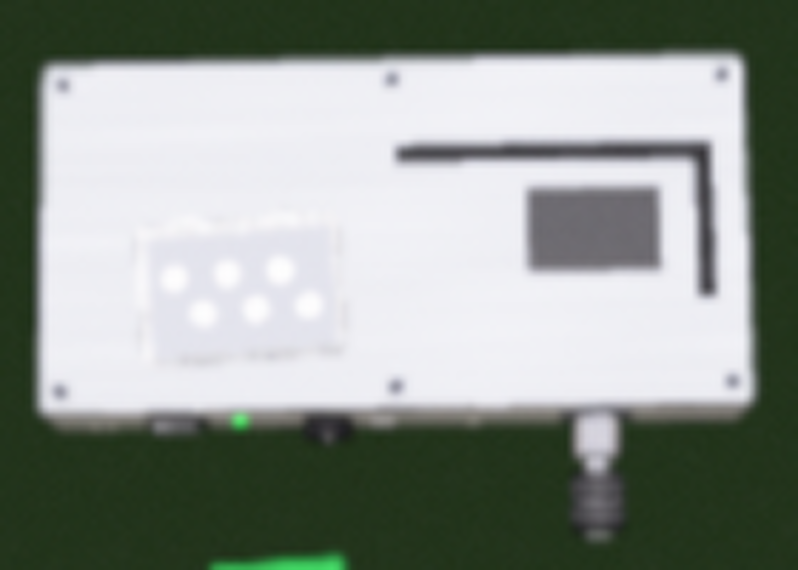

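The crop confirms it: clear case with six white seals on the left half of the deck, crop corners about (140,228), (335,215), (343,350) and (160,365). The knob is at crop (597,505), the sleeve mouth at about (597,450), and the window is dark. Next I compute positions and take a wrist picture from above the case.

```bash
cat > h.py <<'E'
from bench import manip
import cv2, numpy as np
from scipy.spatial.transform import Rotation as Rn
from scipy.optimize import least_squares
def cam(name):
    c=manip.get_calibration(name);K,d=c["camera_matrix"],c["dist_coeffs"]
    if name=="wrist":
        T=np.eye(4);T[:3,:3]=Rn.from_rotvec(manip.read_tool_rot()).as_matrix();T[:3,3]=manip.read_tool_pos()
        W=T@c["tool_from_camera"];R=W[:3,:3].T;t=-R@W[:3,3]
    else: R,t=np.array(c["R"]),np.array(c["t"])
    return K,d,R,t
def back(px,z,C):
    K,d,R,t=C
    n=cv2.undistortPoints(np.array(px,float).reshape(-1,1,2),K,d)[:,0]
    r=np.c_[n,np.ones(len(n))]@R; o=-R.T@t
    return o+r*((z-o[2])/r[:,2])[:,None]
def proj(P,C):
    K,d,R,t=C
    return cv2.projectPoints(np.array(P,float).reshape(-1,1,3),cv2.Rodrigues(R)[0],t,K,d)[0][:,0]
def fit(local,world):
    "planar rigid fit: x,y,yaw and residual"
    f=lambda p:((Rn.from_euler('z',p[2]).as_matrix()[:2,:2]@np.array(local,float).T).T+p[:2]-world[:,:2]).ravel()
    s=least_squares(f,[world[:,0].mean(),world[:,1].mean(),0]);return s.x,np.abs(s.fun).max()
def down(yaw):
    "tool down, closing axis (tool y) turned to world angle yaw"
    z=np.array([0,0,-1.]);y=np.array([np.cos(yaw),np.sin(yaw),0]);x=np.cross(y,z)
    return Rn.from_matrix(np.c_[x,y,z]).as_rotvec()
def w(p,xy):  # box local xy -> world xy
    c,s=np.cos(p[2]),np.sin(p[2]);return np.array([p[0]+c*xy[0]-s*xy[1],p[1]+s*xy[0]+c*xy[1]])
E
cat > m1.py <<'E'
from h import *
C=cam("top");cr=lambda l:[(236+(u+.5)/5.7-.5,132+(v+.5)/5.7-.5) for u,v in l]
W=back(cr([(43,62),(742,55),(752,405),(40,413)]),56,C)
p,e=fit([(75,150),(75,-150),(-75,-150),(-75,150)],W);print("box",p,e)
W=back(cr([(528,188),(660,187),(660,269),(528,270)]),56,C)
print("win",fit([(19,-56),(19,-114),(-19,-114),(-19,-56)],W))
W=back(cr([(138,228),(335,215),(345,348),(160,365)]),65,C)
q,e=fit([(28,43),(28,-43),(-31,-43),(-31,43)],W);print("case",q,e)
print("knob",back(cr([(597,505)]),40,C), "pred sleeve y", w(p,(-95,-85)))
for yaw in (0,np.pi):
    J=manip.inverse_kinematics([q[0]-40,q[1]-20,260],down(q[2]+yaw));print(yaw,J)
E
python3 m1.py
```

```text
box [6.24738289e+02 9.94057679e+01 4.02100649e-02] 1.708093891021349
win (array([6.25728291e+02, 9.92560632e+01, 3.24472444e-02]), np.float64(1.2430013849677835))
case [5.97813145e+02 1.61236609e+02 1.24943774e-01] 4.997753372127164
knob [[512.05435004   9.82891109  40.        ]] pred sleeve y [533.23201374  10.65554783]
0 [ 1.44221940e-01  3.81628168e-01  1.40590314e+00 -4.44089210e-16
  1.35406135e+00  1.92781665e-02]
3.141592653589793 None
```

```bash
python3 - <<'E'
from h import *
p0=manip.read_tool_pos()
manip.movel([p0[0],p0[1],320],feed=200)
manip.reach([612,100,320],down(0.04))
manip.movel([612,100,215],feed=200)
C=cam("wrist");import pickle;pickle.dump(C,open("c1.pkl","wb"))
im=manip.get_image("wrist");cv2.imwrite("pics/w1.png",im);print(manip.read_t(),manip.read_force(),manip.read_grip_width())
E
```

```text
4.475 [0.24311385 0.56359731 1.5470959 ] 91.42713839856319
```

View pics/w1.png

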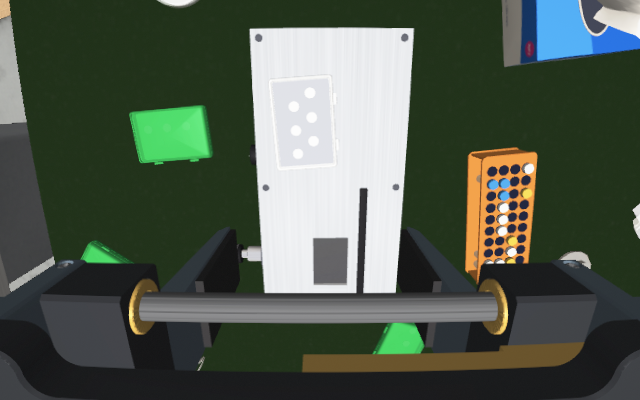

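The wrist view shows the case body with corners at about (269,80), (331,75), (336,165) and (277,170). Two small tabs sit on its back side at (335,98) and (338,145). The box's left corners are (250,28) and (413,28), the window is (313–348, 238–284), and the back rail's left end is (363,188). I'll zoom in for the tabs and the exact corners.

```bash
python3 - <<'E'
import cv2
a=cv2.imread("pics/w1.png")[60:190,240:420]
cv2.imwrite("pics/crop1.png",cv2.resize(a,None,fx=4.4,fy=4.4,interpolation=cv2.INTER_CUBIC))
E
```

```text
(no output)
```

View pics/crop1.png

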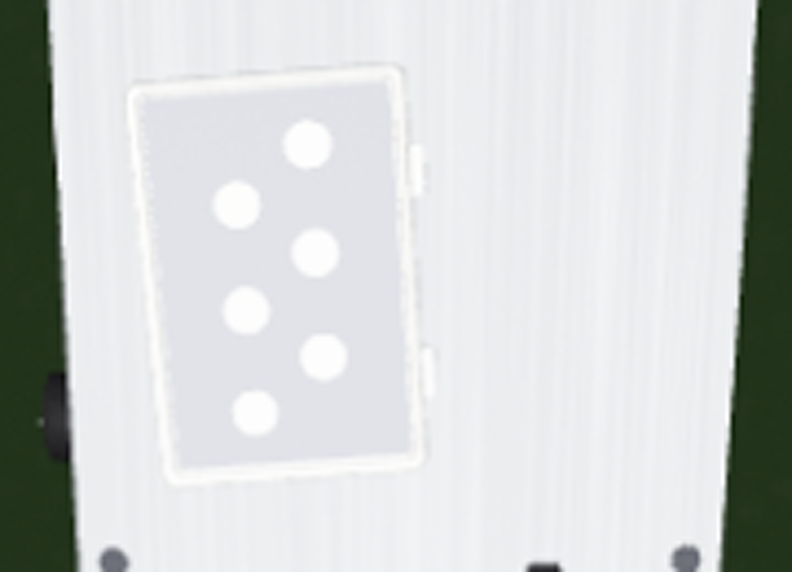

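```bash
cat > m2.py <<'E'
from h import *
import pickle
C=pickle.load(open("c1.pkl","rb"))
cr=lambda l:[(240+(u+.5)/4.4-.5,60+(v+.5)/4.4-.5) for u,v in l]
L=[(75,150,56),(-75,150,56),(19,-56,56),(-19,-56,56),(19,-114,56),(-19,-114,56),(29.5,-.5,60)]
U=np.array([(413,28),(250,28),(348,238),(313,238),(348,284),(313,284),(359.5,188)],float)
f=lambda p:(proj([[*w(p,l[:2]),l[2]] for l in L],C)-U).ravel()
s=least_squares(f,[625,99,.04]);p=s.x;print("box",p,np.abs(s.fun).max())
W=back(cr([(400,66),(422,463),(172,485),(130,85)]),73,C)
q,e=fit([(28,43),(28,-43),(-31,-43),(-31,43)],W);print("case",q,e)
d=np.array(q[:2])-p[:2];print("case in box",Rn.from_euler('z',-p[2]).as_matrix()[:2,:2]@d,q[2]-p[2])
print("tip knob region",proj([[*w(p,(-95,-85)),34],[*w(p,(-115,-85)),34]],C))
E
python3 m2.py
```

```text
box [6.26293514e+02 9.83259658e+01 4.44174535e-02] 0.9918783322193576
case [5.98705135e+02 1.62145493e+02 1.11062164e-01] 2.528633954966722
case in box [-24.72739997  64.98158528] 0.06664471008342723
tip knob region [[248.36040378 253.29321312]
 [231.38012262 253.31172905]]
```

```bash
cat >> h.py <<'E'
P=np.array([626.2,98.5,0.043])
def go(x,y,z,feed=150,mf=None):
    r=manip.movel([*w(P,(x,y)),z],feed=feed,max_force=mf)
    print(r,"loc",np.round(loc(),1),"F",np.round(manip.read_force(),1),"t",manip.read_t());return r
def loc():
    t=np.array(manip.read_tool_pos());d=t[:2]-P[:2];return [*(Rn.from_euler('z',-P[2]).as_matrix()[:2,:2]@d),t[2]]
E
python3 - <<'E'
from h import *
manip.gripper_to(40);print(manip.read_grip_width())
go(-24,137,120,250)
go(-24,137,60,120,12)
go(-24,-19,60,90,15)
go(-24,-5,60,120)
go(-24,-5,100,200)
go(-100,-81,100,200)
C=cam("wrist");import pickle;pickle.dump(C,open("c2.pkl","wb"))
cv2.imwrite("pics/w2.png",manip.get_image("wrist"))
E
```

```text
40.08677848924907
False loc [-23.5 136.3 120.7] F [-0.2  0.3  0.1] t 6.1833
False loc [-23.5 136.7  60.7] F [ 0.5  0.2 -0.6] t 6.8333
False loc [-24.1 -18.7  60. ] F [ 0.4 -0.2 -0.1] t 8.7167
False loc [-24.1  -4.4  60. ] F [-0.8  0.2  0.4] t 8.9833
False loc [-23.4  -5.3 100.9] F [0.2 0.3 0.1] t 9.3333
False loc [-99.2 -80.7  99.9] F [0.2 0.5 0.7] t 10.0167
```

View pics/w2.png

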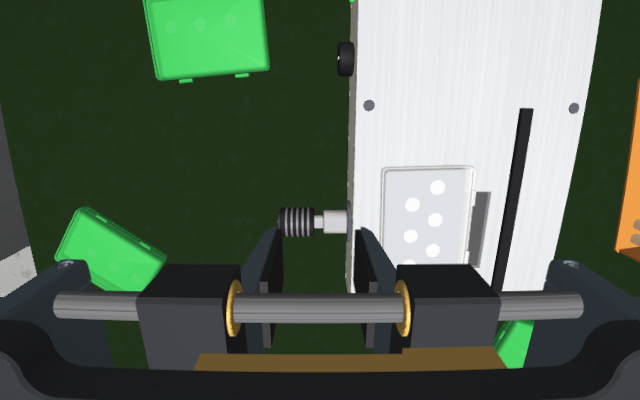

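The case is square to the box, with its left edge at row 167, its front edge at column 382, and about 20 mm left to the rail (column 515). The knob is at (297,221) and the sleeve mouth at (325,222). Now I'll seat the case.

```bash
python3 - <<'E'
from h import *
import pickle
C=pickle.load(open("c2.pkl","rb"))
for px,z in (([297,221],40),([325,222],40),([382,168],73),([473,167],73)):
    W=back([px],z,C)[0];d=W[:2]-P[:2];print(px,Rn.from_euler('z',-P[2]).as_matrix()[:2,:2]@d)
go(-100,-81,60,150,12)
go(-66,-81,60,80,10)
go(-52,-81,60,25,4)          # back rail
go(-85,-81,60,120)
go(-85,-81,100,200)
go(0,0,100,200)
go(0,0,60,150,12)
go(0,-36,60,30,4)            # end rail
go(0,0,60,120)
go(0,0,100,200)
go(-100,-85,100,200)
go(-100,-85,60,150,12)
go(-70,-85,60,80,10)
go(-52,-85,60,25,4)
go(-85,-85,60,120)
go(-85,-85,130,200)
go(-60,-60,200,200)
pickle.dump(cam("wrist"),open("c3.pkl","wb"))
cv2.imwrite("pics/w3.png",manip.get_image("wrist"))
cv2.imwrite("pics/top3.png",manip.get_image("top"))
E
```

```text
[297, 221] [-114.52509367  -82.84143569]
[325, 222] [-93.87135123 -83.71634948]
[382, 168] [-60.25397479 -36.88426248]
[473, 167] [ -4.33195926 -36.25657382]
False loc [-99.8 -80.5  59.9] F [0.6 0.2 0.5] t 10.4833
False loc [-66.2 -81.   60.2] F [-0.3  0.1 -0.8] t 11.0583
True loc [-59.  -81.   59.6] F [-0.4 -0.9 -0.8] t 11.4583
False loc [-84.8 -81.   60.1] F [ 0.6 -0.4 -0.3] t 11.825
False loc [-83.5 -81.1 100.9] F [ 0.  -0.2  0.3] t 12.175
False loc [-1.  -0.4 99.2] F [-0.3  1.   0.6] t 12.9083
False loc [-0.6 -0.6 60. ] F [0.2 1.1 0.4] t 13.325
True loc [ -0.1 -25.   59.9] F [0.2 3.5 1.8] t 14.15
False loc [-0.1  0.4 59.9] F [-0.1 -0.6  0.4] t 14.5083
False loc [  0.6  -0.5 100.9] F [-0.3  0.9 -0.4] t 14.8583
False loc [-99.2 -84.7  99.9] F [-0.1 -0.6  0.7] t 15.6667
False loc [-99.7 -84.5  59.8] F [-0.5 -0.4  0.5] t 16.0833
False loc [-70.1 -84.9  60.2] F [-0.7  0.7  0.6] t 16.6083
True loc [-59.  -85.   59.7] F [ 0.3 -0.6  0.8] t 17.1167
False loc [-84.8 -85.   60.1] F [1.  0.5 0.8] t 17.4833
False loc [-84.1 -85.1 130.5] F [ 0.2  0.3 -0.1] t 17.9833
False loc [-60.4 -59.9 199. ] F [-0.8 -0.2 -0.5] t 18.525
```

View pics/w3.png

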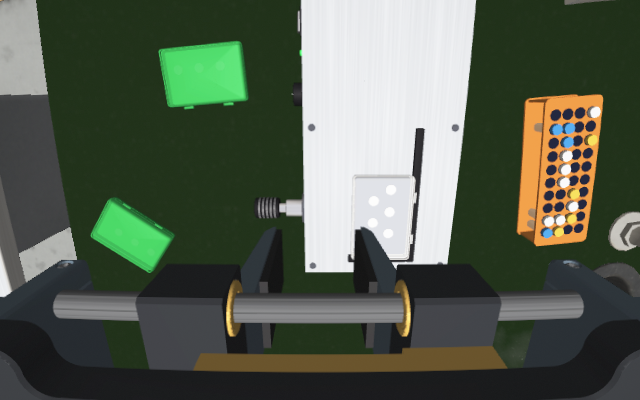

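The case sits in the corner of the rails: its right edge is along the rail at column 413 and its lower edge at row 258 meets the end rail. Both pushes stopped on contact. Now the knob at (267,208).

```bash
python3 - <<'E'
from h import *
import pickle
manip.movel([*w(P,(-117,-84.5)),110],feed=200,frame=down(P[2]+np.pi/2)) if False else manip.reach([*w(P,(-117,-84.5)),110],down(P[2]+np.pi/2))
print(manip.read_joint_pos(),loc())
go(-117,-84.5,15.2,120,10)
F0=np.mean([manip.read_force() for _ in range(20)],0)
manip.gripper_to(10)
print("w",manip.read_grip_width(),manip.read_grip_force(),loc(),F0,np.mean([manip.read_force() for _ in range(20)],0))
l=loc()
go(-117-36,-84.5,15.2,40,40)
manip.wait(.3)
print(l,loc(),[np.round(manip.read_force(),2) for _ in range(3)],manip.read_grip_width())
C=cam("wrist");pickle.dump(C,open("c4.pkl","wb"))
im=manip.get_image("wrist");cv2.imwrite("pics/w4.png",im)
cv2.imwrite("pics/top4.png",manip.get_image("top"))
print(proj([[*w(P,(-95,-85)),34]],C),manip.read_t())
E
```

```text
[-9.88498976e-02  4.74446525e-01  1.73917940e+00  3.73815365e-05
  9.27849594e-01 -1.71149851e+00] [np.float64(-116.86187122351686), np.float64(-84.53540355953227), np.float64(110.01795548573608)]
False loc [-116.6  -84.6   15.7] F [-0.2  0.5  1. ] t 21.075
w 21.603934608308265 30.00119000673294 [np.float64(-116.71743224653963), np.float64(-84.41612473469279), np.float64(15.60163603552239)] [-0.18122204  0.5435639   0.95508359] [-0.24770216  1.75661965  7.02634551]
False loc [-151.2  -84.5   15.6] F [7.1 4.8 1.8] t 22.55
[np.float64(-116.71743224653963), np.float64(-84.41612473469279), np.float64(15.60163603552239)] [np.float64(-151.16135763862943), np.float64(-84.5057879978259), np.float64(15.648205533546074)] [array([7.95, 4.78, 1.71]), array([7.95, 4.78, 1.71]), array([7.95, 4.78, 1.71])] 21.0495768518404
[[319.10245189 358.68652853]] 22.95
```

View pics/w4.png

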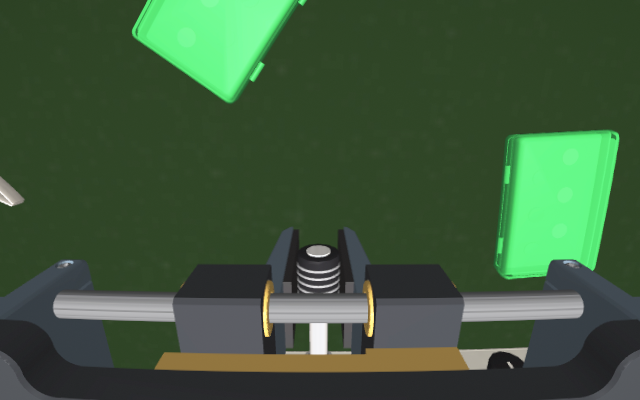

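The wrist view shows the knob (318,270) held between the pads and the rod at (318,340). The sleeve mouth is hidden behind the gripper. The rod is out 34.4 mm by the TCP reading and the ring is not out yet. I'll go on to the mark and look from the scene camera.

```bash
python3 - <<'E'
from h import *
import pickle
go(-117-41.6,-84.5,15.2,30,40)
manip.wait(.3);l=loc();print(l,"d",-116.72-l[0])
tgt=-117-41.6-((-116.72-40.4)-l[0])*-1
if abs(l[0]+157.12)>.3: go(tgt,-84.5,15.2,20,40);manip.wait(.3)
l=loc();print(l,"d",-116.72-l[0],manip.read_force(),manip.read_t())
a=manip.get_image("scene");b=manip.get_image("wrist");c=manip.get_image("top")
cv2.imwrite("pics/w5.png",b);cv2.imwrite("pics/top5.png",c)
g=cv2.imread("pics/w4.png");s=lambda i:i[235:300,285:350]
print("knob shift px",cv2.phaseCorrelate(np.float64(cv2.cvtColor(s(g),6)),np.float64(cv2.cvtColor(s(b),6))))
u=proj([[*w(P,(-97.5,-85)),34]],cam("scene"))[0];v=proj([[*w(P,(-97.5,-85)),34]],cam("top"))[0];print(u,v)
def crop(i,u):
    x,y=map(int,u);return cv2.resize(i[y-35:y+35,x-25:x+25],None,fx=8,fy=8,interpolation=cv2.INTER_CUBIC)
cv2.imwrite("pics/fin.png",np.hstack([crop(a,u),crop(c,v)]))
E
```

```text
False loc [-156.7  -84.5   15.6] F [8.1 6.1 0.4] t 23.2833
[np.float64(-156.5683802756214), np.float64(-84.5077819428807), np.float64(15.655477464554039)] d 39.848380275621395
False loc [-157.1  -84.5   15.7] F [7.7 5.3 1.8] t 23.8333
[np.float64(-157.08370925402767), np.float64(-84.51331836726264), np.float64(15.65686580392259)] d 40.36370925402767 [7.97592571 6.43860411 1.38354353] 24.1333
knob shift px ((0.040116463950070624, -0.020087124998696027), 1.0026259031305824)
[319.25818243 200.47851537] [340.58248718 212.16411962]
```

View pics/fin.png

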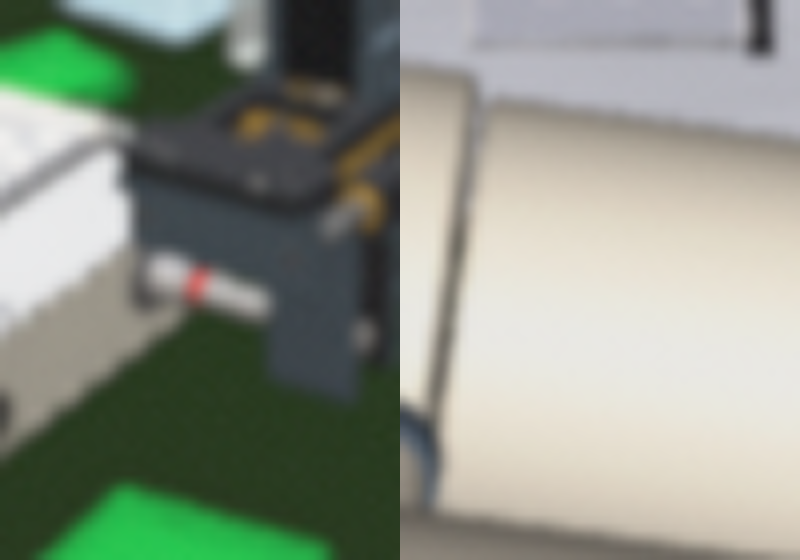

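The left half (scene crop) shows the red ring at (200,285) standing directly at the sleeve mouth, with bare rod beyond it, and the knob didn't slip. The right half is mostly the arm, so I'll check the case in the top view before handing in.

```bash
python3 - <<'E'
import cv2
o=[cv2.resize(cv2.imread(f"pics/top{k}.png")[130:215,280:375],None,fx=4.2,fy=4.2,interpolation=cv2.INTER_CUBIC) for k in(3,5)]
cv2.imwrite("pics/case.png",cv2.hconcat(o))
E
```

```text
(no output)
```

View pics/case.png

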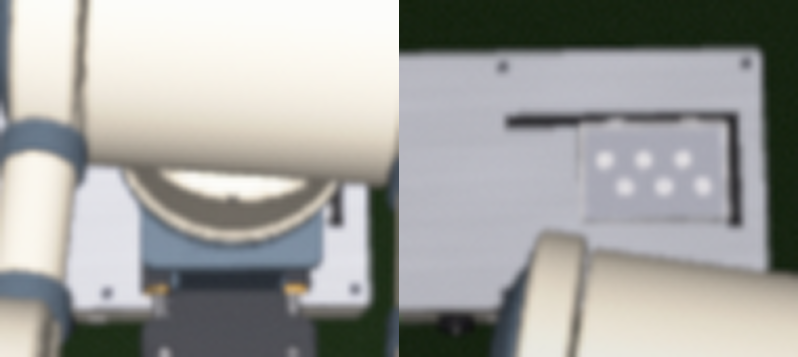

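The right half shows the case (580–727, 125–220) flush with the back rail and the end rail, and square to both. I'm handing in.

```bash
python3 -c "
from bench import manip
print(manip.read_tool_pos(),manip.read_t(),manip.job_done())"
```

```text
the job is handed in; nothing more can be done
[472.89307201   7.3056859   15.65893955] 24.2833 None
```

Job handed in at 24.3 s: the case rests against both rails over the window, and the gripper holds the shutter rod about 40.4 mm out, with the red ring just clear of the sleeve.

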